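Slide a power-supply chassis out over the stand's edge and hold it level

ROBOT

A 7-joint arm with a two-finger parallel gripper is mounted at the origin on the work surface. World frame = base frame: x ahead of the robot, y to its left, z up, the work surface at z = 0. Lengths are in m, angles in rad, forces in N, time in s.
With the tool pointing down it reaches from about 0.425 to 1.025 m from the base axis. Payload 3.6 kg.
Tool frame: the origin (TCP) lies at the very end of the fingers, on their centre line; the grasp point (between the pads) lies 19 mm behind it; z points along the fingers, y is the line along which they close (so a half turn about z gives the same grasp; the last joint's range is limited). The gripper opens to 85 mm and grips with 20 to 120 N. Pads are 22 mm wide; open, the fingers measure 114 mm over their backs; the gripper's body (76 mm by 85 mm) begins 54 mm behind the grasp point. The pads swing forward as they close: fully open they stand 13 mm farther back than shut.
Start: joints at [-1.383, 0.591, 0.048, 1.609, -0.033, 0.943, -0.034], TCP at [0.201, 0.697, 0.231] pointing down, gripper open.
Joint ranges: [-2.69, 2.69], [-0.47, 2.24], [-1.27, 1.36], [0.19, 2.51], [-1.53, 4.68], [0.08, 2.07], [-3.09, 3.09]. Speed limits (rad/s): [2.57, 2.57, 3.14, 3.14, 3.14, 3.14, 3.14].

INTERFACE

Orientations are given as a 3x3 rotation matrix whose columns are the frame's x, y, z axes.
In Python, from workcell import bot, eyes, observe gives the robot as it stands (bot), with the cameras (eyes) and the readings as plain functions.
- The arm moves only by the tool send_path, called as a command line: name --pt "numbers of a row" for each row, then --argument value for the rest. Schema: {"type":"object","properties":{"motion":{"type":"array","items":{"type":"array","items":{"type":"number"},"minItems":6,"maxItems":6},"minItems":1,"maxItems":8},"aperture":{"type":"number"},"force":{"type":"number"},"only":{"type":"string"},"quiet":{"type":"boolean"},"lines":{"type":"string"}},"required":["motion"],"additionalProperties":false}. motion is a list of rows, 1 to 8 of them, each of 6 numbers: dx, dy, dz in m, then a rotation vector rx, ry, rz in rad; each row is the pose to reach, as a shift and turn from the pose commanded when the call began, along the tool's axes at that moment; what a row does not reach only later rows make up. A row lasts 1/10 s, in which the tool goes at most 0.05 m and 0.15 rad, less where a joint would pass 70% of its speed; a pose out of reach is approached as far as the arm can. aperture is the opening from 0.0 (shut) to 1.0 (fully open), set as the call begins (left out keeps the last). The fingers move at their own pace and stop on an object; force is the grip in N (left out, the last holds). Time passes only in rows, so rows that do not move let the fingers close. The tool returns the time, the measured TCP pose, the force, the opening and the grip force at its end. only (a regular expression) keeps the lines of the reply that match it, lines (a string "A,B") keeps lines A to B, and quiet returns only ok. Input that does not fit is refused with a message, and nothing moves.
- observe(): the state, without advancing time (a new reading comes with each control period).
- eyes.camera(name): name is "scene" or "top"; returns a dict with "frame" (420x560x3 uint8, red, green, blue), "depth" (420x560 float32, m along the optical axis (not along the pixel's ray), 0 where there is no reading), "intrinsics" (3x3 intrinsics, pixels), "camera_from_world" (4x4, takes a point from world to camera coordinates). Camera axes: x right, y down, z forward; pixel columns grow to the right and rows downward; lengths in m; the calibration is good to about 2 mm. A picture is of the moment at which its call begins.
- bot.sign_off(): hands the job in; it is judged then, once.
The state is a dict: "time_s": time; "q": joint angles; "qvel": joint speeds; "joint_efforts": joint torques, N m; "ee_pos": TCP position; "orientation": TCP orientation; "force": force on the tool from outside, world axes, zero at the start; "moment": the same for the moment, N m; "finger_gap": opening from 0.0 (shut) to 1.0 (fully open); "finger_force": force on a finger pad.
Only numpy, scipy, OpenCV 4.12 (cv2) and the standard library are available. Lean on these libraries where they do the work, as an engineer would, in place of code of your own. Each camera call takes 0.05 s, during which the arm holds its last target. There are 200 camera calls.

TASK

The underside screws of the power-supply chassis must be reached from below: without lifting it, first push the chassis plate on the stand flush against the aluminium fence while it is still back on the deck, then slide it along the fence out over the yellow-edged end until its front edge is level with the near (stand-side) face of the red clamp on the fence. It is front-heavy and would tip there, so finish with the gripper holding it level on the deck, still flush with the fence and at the mark, and do not let go. Leave the other things on the bench where they are.

Things in the scene. Friction and masses are not known exactly. Their poses are not given: they have to be found in the camera images.
- chassis: Loose aluminium chassis plate, 110 (x) by 260 (y) by 4 mm, flat on the stand's deck, 0.6 to 1.0 kg with its parts. Origin: centre of underside; +y to its front (outer end), +x to the edge that meets the fence. Centre of mass at y = +42 mm, so at the mark it lies beyond the deck's end. Starts turned up to 0.15 rad and 25 to 50 mm short of flush. A green board, 29 mm high, is in its middle.
- heatsink (a point): Middle of the top of the black heatsink near the chassis' rear: 20 (x) by 50 (y) mm, 40 mm tall above the plate, centred at chassis x = 0, y = -95 mm; this point is 44 mm above the plate's underside. The natural grip, fingers closing along chassis x. Axes as the chassis.
- transformer (a point): Middle of the top of the heavy steel-and-copper transformer near the chassis' front: 60 (x) by 50 (y) mm, 44 mm tall above the plate, centred at chassis x = 0, y = +90 mm; this point is 48 mm above the plate's underside. Axes as the chassis.
- stand: Fixed assembly stand: plywood deck on grey cheeks. Origin: on the table under the deck's centre; +y is outward (to the yellow-edged end), +x towards the fence. Deck 200 (x) by 300 (y) mm, top 80 mm above the origin, outer end at y = +150 mm. Place varies, turned up to 0.3 rad. With the plate flush, the chassis origin lies at stand x = +25 mm and the y axes are parallel.
- fence (a point): Point on the fence's inner face, at deck height, at the deck's outer end (stand x = +80, y = +150, z = 80 mm). The fence is a straight fixed aluminium bar, 20 mm wide, 12 mm high above the deck, from stand y = -150 to +320 mm, going on in the air beside the overhanging plate. Axes as the stand.
- clamp: Red clamp, 26 (x) by 24 (y) by 10 mm, fixed on top of the fence beyond the deck's end, white line on its near face: the mark. Origin: on its underside, in the plane of its near (stand-side, white) face, middle of the fence's width; axes as the stand's. 110 to 145 mm beyond the deck's end. It does not stop the plate.
- chassis_front (a point): The middle of the chassis plate's front edge, on its underside (chassis x = 0, y = +130); axes as the chassis. It must come level with the clamp's origin along the stand's y axis.
- screwdriver: Red-handled screwdriver, 190 mm long, lying on the table along the robot's side of the stand; to be left alone. Origin: its underside, about the middle.
- screw_dish: Steel bowl for screws, 70 mm across, 22 mm tall, on the table under the overhang, beyond the deck's end; to be left alone. Origin: centre of its underside.
- multimeter: Yellow multimeter, 90 by 170 by 40 mm, lying on the table to the right; to be left alone. Origin: centre of its underside.
- spool: Blue spool, 60 mm across, 40 mm tall, standing on the table to the right; to be left alone. Origin: centre of its underside.
- mug: White mug, 80 mm across, 95 mm tall, on the table to the left; to be left alone. Origin: centre of its underside.

How it is judged:
By the outcome, as a careful person would: the job done as asked, in the order asked, and still so for the second after the job is handed in, while the arm keeps its last pose, push and grip.
It also fails if it takes over 40 s, if anything falls off the work surface, if the arm or the gripper's body presses on something with over 40 N, if the wrist force passes 120 N, or if a joint passes its speed limit or range.

## Working session

There is one attempt and no reset: what is moved stays moved. The work goes in short steps, Python scripts to look and compute and a tool call to move; the robot and the scene stay as the last step left them, time stands still between calls to the robot, and variables do not carry over. Pictures are saved under pics/ and viewed, at most 10 in all, crops included, and the job is handed in when it is done.

```bash
ls; mkdir -p pics; python3 - <<'E'
from workcell import bot, eyes, observe
import cv2,numpy as np
s=observe();print(s)
for n in("scene","top"):
    c=eyes.camera(n);cv2.imwrite(f"pics/{n}0.png",c["frame"][:,:,::-1]);np.savez(f"{n}0.npz",**c);print(c["intrinsics"],c["camera_from_world"])
E
```

```text
pics
workcell.py
{'time_s': 0.0, 'q': array([-1.38351712,  0.59214937,  0.04831147,  1.60984108, -0.03330359,
        0.94265821, -0.03373384]), 'qvel': array([ 0.000591  ,  0.00156202,  0.00011773, -0.00011655, -0.00017022,
        0.00134888, -0.00091759]), 'joint_efforts': array([-3.51973031e-04, -5.48697925e+01,  1.54633474e+00, -1.98122871e+01,
        9.37505654e-03,  8.86734459e-03, -8.96925627e-07]), 'ee_pos': array([0.2006721 , 0.69581599, 0.23011239]), 'orientation': array([[-9.60849379e-01,  2.77070796e-01, -4.95148437e-04],
       [ 2.77071206e-01,  9.60846879e-01, -2.19577814e-03],
       [-1.32624166e-04, -2.24700344e-03, -9.99997467e-01]]), 'force': array([ 0.50541476,  0.75829241, -0.10874545]), 'moment': array([-0.00049855,  0.02824377,  0.04366595]), 'finger_force': 0.0, 'finger_gap': 1.003390998980327}
[[500.1906597    0.         272.71196394]
 [  0.         500.1906597  210.5514897 ]
 [  0.           0.           1.        ]] [[-0.8534707   0.52065906 -0.02240337  0.44411606]
 [ 0.34868096  0.53855645 -0.76705836 -0.10013205]
 [-0.3873104  -0.66247347 -0.64118606  1.43875442]
 [ 0.          0.          0.          1.        ]]
[[516.07495343   0.         284.7752679 ]
 [  0.         516.07495343 219.49573917]
 [  0.           0.           1.        ]] [[-0.00693687 -0.99997298 -0.00243276  0.00499588]
 [-0.99660726  0.007113   -0.08199614  0.52053913]
 [ 0.08201123  0.00185571 -0.99662968  1.27316347]
 [ 0.          0.          0.          1.        ]]
```

View pics/scene0.png

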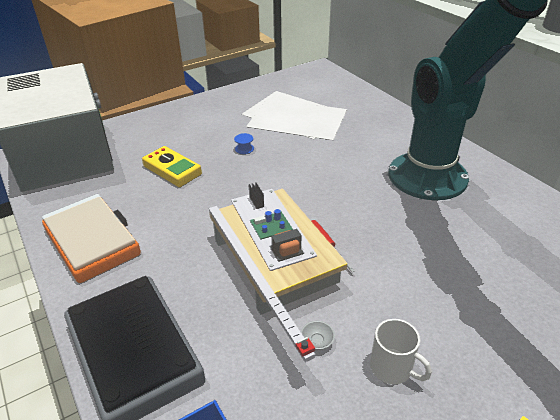

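View pics/top0.png

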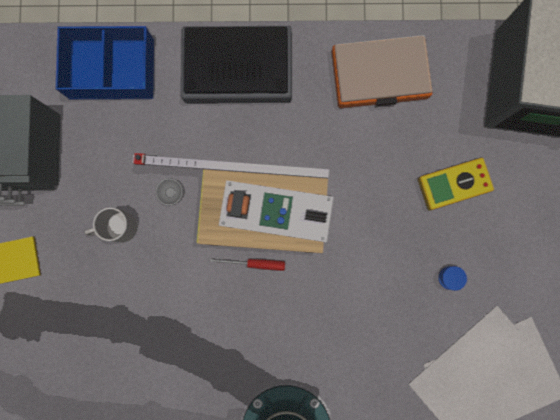

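The scene picture shows the plate on the deck with its heatsink at about (257,195) and transformer at (287,243), and the red clamp at (306,347). In the top picture they are at (316,215), (239,205) and (139,159), with the fence running from (139,159) to (328,173). I'll enlarge both.

```bash
python3 - <<'E'
import cv2
t=cv2.imread("pics/top0.png")[145:260,125:345];cv2.imwrite("pics/tc.png",cv2.resize(t,(792,414),interpolation=cv2.INTER_CUBIC))
t=cv2.imread("pics/scene0.png")[170:370,200:360];cv2.imwrite("pics/sc.png",cv2.resize(t,(480,600),interpolation=cv2.INTER_CUBIC))
E
```

```text
(no output)
```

View pics/tc.png

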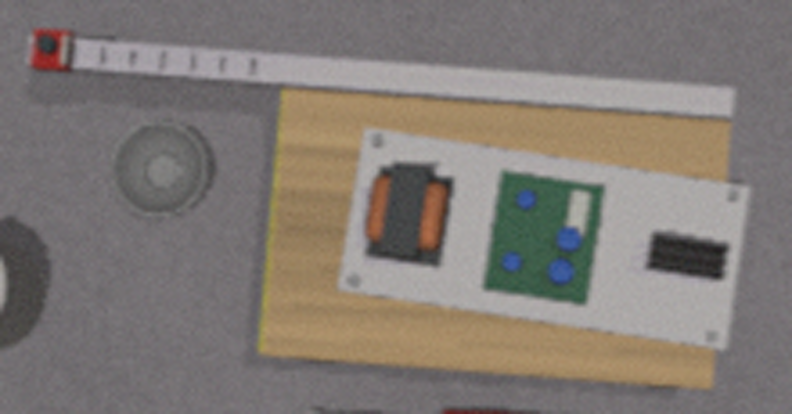

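View pics/sc.png

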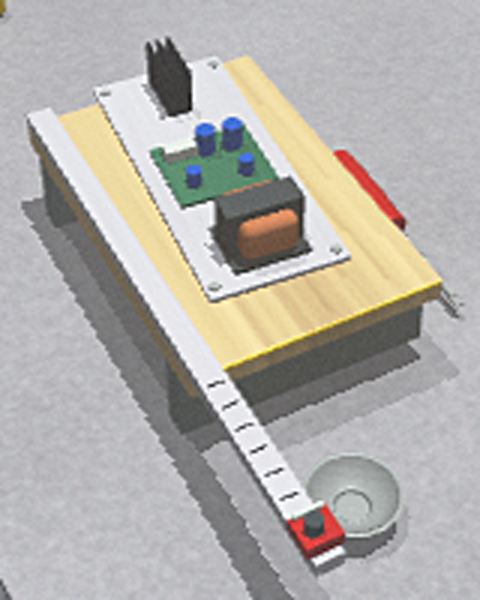

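The top crop gives the plate corners at (363,129), (749,185), (727,349) and (339,289). The clamp's near face is at x≈70 and the fence's inner edge runs from (72,69) to (733,118). The scene crop shows the same corners at (213,300), (95,92), (222,60) and (350,258), so I'll triangulate them.

```bash
cat > h.py <<'E'
import numpy as np,cv2
def P(c): return c["intrinsics"]@c["camera_from_world"][:3]
def tri(a,b,pa,pb):
    X=cv2.triangulatePoints(P(a),P(b),np.float64(pa).T,np.float64(pb).T);return (X[:3]/X[3]).T
def onz(c,p,z):
    M=P(c);p=np.atleast_2d(np.float64(p));H=np.c_[M[:,0],M[:,1],M[:,2]*z+M[:,3]]
    X=np.linalg.solve(H,np.c_[p,np.ones(len(p))].T);return (X[:2]/X[2]).T
def crop(p,s,off): return (np.float64(p)+.5)/s-.5+np.float64(off)
E
python3 - <<'E'
from h import *
np.set_printoptions(precision=4,suppress=True)
t=np.load("top0.npz");s=np.load("scene0.npz")
T=lambda p:crop(p,3.6,(125,145));S=lambda p:crop(p,3,(200,170))
tp=[(363,129),(749,185),(727,349),(339,289)];sp=[(213,300),(95,92),(222,60),(350,258)]
print("plate",tri(t,s,T(tp),S(sp)))
c=onz(t,T(tp),.084);print(c,"centre",c.mean(0))
yd=(c[0]-c[1]+c[3]-c[2]);print("plate yaw(y axis dir)",np.arctan2(yd[1],yd[0]),np.linalg.norm(yd)/2)
print("deck corner",tri(t,s,T([(260,354)]),S([(441,282)])),onz(t,T([(260,354),(282,90),(713,387)]),.08))
f=onz(t,T([(72,69),(733,118)]),.092);f2=onz(t,T([(78,40),(733,88)]),.092);d=f[0]-f[1];print("fence",f,f2,np.arctan2(d[1],d[0]),np.linalg.norm(d))
print("clamp",tri(t,s,T([(72,35),(70,70)]),S([(288,520),(331,505)])),onz(t,T([(72,35),(70,70)]),.102))
h=[(652,233),(727,243),(722,278),(648,268)];hh=onz(t,T(h),.124);print("hs",hh,hh.mean(0))
# depth point cloud fits
def cloud(c):
    d=c["depth"];v,u=np.nonzero(d);z=d[v,u];K=c["intrinsics"];x=np.c_[(u-K[0,2])*z/K[0,0],(v-K[1,2])*z/K[1,1],z]
    R=c["camera_from_world"];return (x-R[:3,3])@R[:3,:3],c["frame"][v,u].astype(int)
for c in(t,s):
    X,C=cloud(c);m=(np.hypot(*(X[:,:2]-hh.mean(0)).T)<.03)&(X[:,2]>.108);print("hs depth",m.sum(),np.median(X[m],0),X[m][:,2].max())
    m=(C[:,0]>130)&(C[:,1]<60)&(C[:,2]<60)&(np.abs(X[:,2]-.1)<.02);print("clamp",X[m].min(0),X[m].max(0),np.median(X[m],0))
E
```

```text
plate [[ 0.6103  0.1429  0.085 ]
 [ 0.5704 -0.1136  0.0822]
 [ 0.4599 -0.0966  0.0803]
 [ 0.5039  0.1588  0.0823]]
[[ 0.6105  0.143 ]
 [ 0.571  -0.1139]
 [ 0.462  -0.0978]
 [ 0.5036  0.1587]] centre [0.5368 0.0225]
plate yaw(y axis dir) 1.4142279124790595 0.25991219251712183
deck corner [[0.4614 0.2112 0.0795]] [[ 0.461   0.2114]
 [ 0.6379  0.1979]
 [ 0.4371 -0.0885]]
fence [[ 0.6509  0.3358]
 [ 0.6148 -0.1033]] [[ 0.6704  0.3321]
 [ 0.6349 -0.1035]] 1.4886632806118174 0.44049115043105647
clamp [[0.6724 0.3333 0.1009]
 [0.6468 0.3361 0.1002]] [[0.6717 0.3333]
 [0.6483 0.3343]]
hs [[ 0.5353 -0.0475]
 [ 0.5285 -0.0956]
 [ 0.506  -0.0921]
 [ 0.5127 -0.0447]] [ 0.5206 -0.07  ]
hs depth 124 [ 0.5206 -0.0701  0.1232] 0.13058919774602717
clamp [0.6501 0.3404 0.099 ] [0.6727 0.3584 0.1067] [0.6557 0.3487 0.1024]
hs depth 160 [ 0.5239 -0.0671  0.1196] 0.12736651849339126
clamp [0.6494 0.3358 0.0996] [0.6757 0.3589 0.105 ] [0.6598 0.3426 0.1023]
```

```bash
cat >> h.py <<'E'
from scipy.spatial.transform import Rotation as Ro
def go(x,y,z,a):
    """tool-axes shift/turn to TCP x,y,z with tool y at world angle a, pointing down"""
    from workcell import bot, eyes, observe
    s=observe();R=s["orientation"]
    Rt=np.array([[-np.sin(a),np.cos(a),0],[np.cos(a),np.sin(a),0],[0,0,-1.]])
    Rt[:,0]=np.cross(Rt[:,1],Rt[:,2])
    print(s["time_s"],"shift",np.round(R.T@(np.array([x,y,z])-s["ee_pos"]),4),"turn",np.round(Ro.from_matrix(R.T@Rt).as_rotvec(),4))
E
python3 -c "
from h import *
go(.45,.25,.21,.6);go(.5213,-.0706,.20,-.1566)"
```

send_path --pt "-0.03 -0.03 0 0 0 0.06" --pt "-0.07 -0.07 0 0 0 0.15" --pt "-0.11 -0.11 0 0 0 0.24" --pt "-0.15 -0.15 0.01 0 0 0.33" --pt "-0.19 -0.19 0.01 0 0 0.42" --pt "-0.23 -0.23 0.02 0 0 0.51" --pt "-0.27 -0.27 0.02 0 0 0.6" --pt "-0.31 -0.31 0.02 0 0 0.69" --aperture 0.7 --force 60

```text
time_s: 0.9
ee_pos: [0.3904, 0.3519, 0.2118]
orientation: [[-0.562, 0.827, -0.001], [0.827, 0.562, -0.001], [-0.0, -0.001, -1.0]]
force: [0.9, 0.8, 0.3]
finger_gap: 0.701
finger_force: 0.0
```

```bash
python3 -c "
from h import *
go(.5213,-.0706,.20,-.1566)"
```

```text
0.9 shift [-0.423  -0.1291  0.012 ] turn [-7.000e-04  5.000e-04  7.533e-01]
```

send_path --pt "-0.05 -0.01 0 0 0 0.09" --pt "-0.1 -0.02 0 0 0 0.18" --pt "-0.15 -0.03 0 0 0 0.27" --pt "-0.2 -0.04 0 0 0 0.36" --pt "-0.25 -0.06 0 0 0 0.45" --pt "-0.3 -0.08 0.01 0 0 0.54" --pt "-0.345 -0.1 0.01 0 0 0.63" --pt "-0.385 -0.12 0.01 0 0 0.7"

```text
time_s: 1.7
ee_pos: [0.5076, -0.0271, 0.2019]
orientation: [[0.103, 0.995, -0.0], [0.995, -0.103, -0.0], [-0.0, -0.0, -1.0]]
force: [0.4, 1.1, 0.4]
finger_gap: 0.699
finger_force: 0.0
```

```bash
python3 -c "
from h import *
go(.5213,-.0706,.12,-.1566)"
```

```text
1.7 shift [-0.0418  0.0182  0.0819] turn [-0.0005  0.0002  0.0539]
```

send_path --pt "-0.025 0.01 0.02 0 0 0.03" --pt "-0.042 0.018 0.04 0 0 0.054" --pt "-0.042 0.018 0.065 0 0 0.054" --pt "-0.042 0.018 0.065 0 0 0.054"

```text
time_s: 2.1
ee_pos: [0.5189, -0.0693, 0.1348]
orientation: [[0.155, 0.988, -0.006], [0.988, -0.155, 0.0], [-0.001, -0.006, -1.0]]
force: [-0.4, -0.1, -0.0]
finger_gap: 0.698
finger_force: 0.0
```

```bash
python3 - <<'E'
from h import *
from workcell import bot, eyes, observe
c=eyes.camera("scene");cv2.imwrite("pics/s1.png",cv2.resize(c["frame"][120:280,180:340,::-1],(600,600),interpolation=cv2.INTER_CUBIC))
go(.5213,-.0706,.092,-.1566)
E
```

```text
2.15 shift [-0.0015  0.0019  0.0441] turn [-0.0042  0.0003  0.0021]
```

View pics/s1.png

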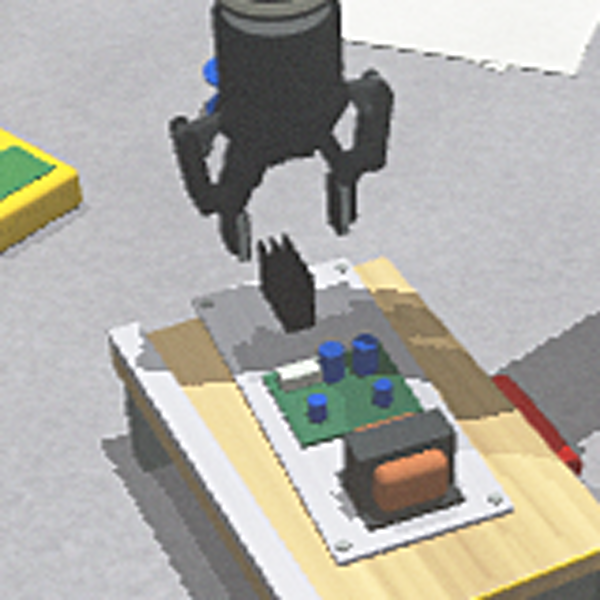

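The open fingers, at about (237,245) and (345,220), stand either side of the heatsink at (285,280), aligned with the plate. Next I descend and close.

send_path --pt "0 0 0.02 0 0 0" --pt "0 0 0.04 0 0 0" --pt "0 0 0.042 0 0 0" --pt "0 0 0.042 0 0 0"

```text
time_s: 2.55
ee_pos: [0.5215, -0.0684, 0.096]
orientation: [[0.152, 0.988, 0.0], [0.988, -0.152, 0.0], [0.0, 0.0, -1.0]]
force: [-0.0, -0.1, -0.1]
finger_gap: 0.699
finger_force: 0.0
```

send_path --pt "0 0 0 0 0 0" --pt "0 0 0 0 0 0" --pt "0 0 0 0 0 0" --pt "0 0 0 0 0 0" --pt "0 0 0 0 0 0" --pt "0 0 0 0 0 0" --aperture 0 --force 80

```text
time_s: 3.15
ee_pos: [0.5221, -0.0689, 0.0965]
orientation: [[0.154, 0.988, 0.002], [0.988, -0.154, 0.001], [0.001, 0.002, -1.0]]
force: [-0.8, 0.1, 5.4]
finger_gap: 0.218
finger_force: 79.1
```

```bash
python3 - <<'E'
from h import *
from workcell import bot, eyes, observe
s=observe();print(s["moment"],s["force"],s["orientation"])
go(.5213,-.0706,.092,-.1566)
E
```

```text
[ 0.09367954  0.1455387  -0.18377259] [-0.7945566   0.13256221  5.36996891] [[ 1.54458236e-01  9.87997458e-01  1.91725527e-03]
 [ 9.87998981e-01 -1.54459497e-01  5.27414467e-04]
 [ 8.17222438e-04  1.81278274e-03 -9.99998023e-01]]
3.15 shift [-0.0018 -0.0005  0.0045] turn [ 0.0018 -0.0008  0.0015]
```

send_path --pt "0 0 0 0 0 -0.025" --pt "0 0.005 0 0 0 -0.05" --pt "0.001 0.015 0 0 0 -0.073" --pt "0.002 0.025 0 0 0 -0.073" --pt "0.003 0.035 0 0 0 -0.073" --pt "0.003 0.035 0 0 0 -0.073"

```text
time_s: 3.75
ee_pos: [0.5553, -0.0714, 0.0964]
orientation: [[0.077, 0.997, -0.003], [0.997, -0.077, 0.001], [0.0, -0.003, -1.0]]
force: [-2.9, 0.4, 9.9]
finger_gap: 0.214
finger_force: 80.1
```

```bash
cat > look.py <<'E'
from h import *
from workcell import bot, eyes, observe
import sys
np.set_printoptions(precision=4,suppress=True)
s=observe();e=np.array([[.9966,-.0820],[.0820,.9966]])
print("t",s["time_s"],"TCP stand",e@s["ee_pos"][:2],s["ee_pos"][2],"yaw err",np.arctan2(s["orientation"][1,1],s["orientation"][0,1])+.0821,"F stand",e@s["force"][:2],s["force"][2],"M",s["moment"])
if len(sys.argv)>1:
    c=eyes.camera("top");np.savez(sys.argv[1]+".npz",**c);u,v=125,135
    cv2.imwrite("pics/"+sys.argv[1]+".png",cv2.resize(c["frame"][v:v+125,u:u+210,::-1],(798,475),interpolation=cv2.INTER_CUBIC))
E
python3 look.py f1
```

```text
t 3.75 TCP stand [ 0.5593 -0.0256] 0.0963868235559151 yaw err 0.004984840640303051 F stand [-2.8893  0.1331] 9.907837603030348 M [0.0274 0.7708 0.3785]
```

View pics/f1.png

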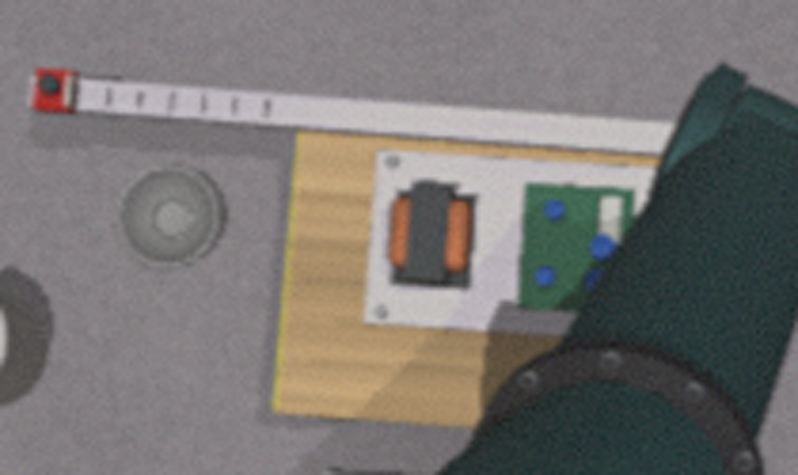

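The plate's fence edge, from (376,151) to (655,165), is still a few mm off the fence and over-turned by about 0.018 rad. I'll turn it back and press.

send_path --pt "0 0.002 0 0 0 0.01" --pt "0 0.004 0 0 0 0.018" --pt "0 0.006 0 0 0 0.018" --pt "0 0.008 0 0 0 0.018" --pt "0 0.008 0 0 0 0.018"

```text
time_s: 4.3
ee_pos: [0.5578, -0.0714, 0.0964]
orientation: [[0.093, 0.996, -0.012], [0.996, -0.093, 0.003], [0.002, -0.012, -1.0]]
force: [-14.4, 1.9, 20.7]
finger_gap: 0.224
finger_force: 81.8
```

```bash
python3 look.py f2
```

```text
t 4.3 TCP stand [ 0.5618 -0.0254] 0.0963864840452541 yaw err -0.011370923741215802 F stand [-14.5337   0.6913] 20.67781969551041 M [0.2573 1.9735 0.7595]
```

View pics/f2.png

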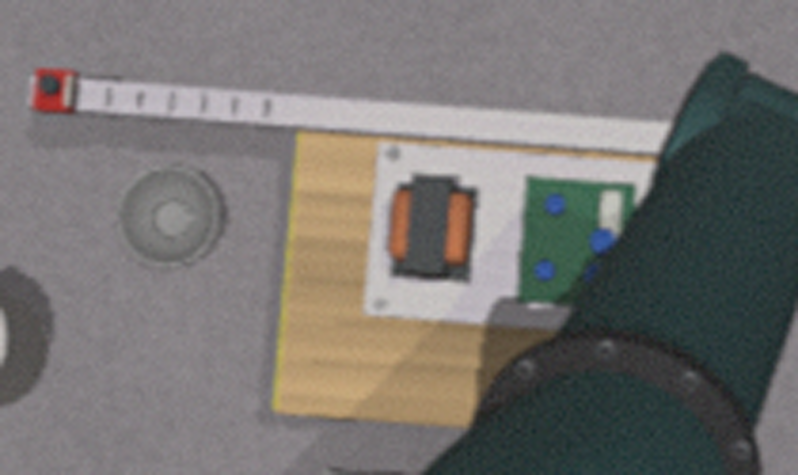

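The plate's edge, from (376,143) to (655,158), is still 3 to 6 mm short of the fence. The 14 N is deck friction from pressing down with 21 N. I'll ease the downforce, grip harder and push further.

send_path --pt "0 0 -0.002 0 0 0" --pt "0 0.002 -0.002 0 0 0.005" --pt "0 0.004 -0.002 0 0 0.01" --pt "0 0.004 -0.002 0 0 0.01" --force 110

```text
time_s: 4.75
ee_pos: [0.5626, -0.0722, 0.0967]
orientation: [[0.101, 0.995, -0.012], [0.995, -0.101, 0.001], [-0.0, -0.012, -1.0]]
force: [-11.1, -1.3, 8.8]
finger_gap: 0.211
finger_force: 110.2
```

```bash
python3 look.py
```

```text
t 4.75 TCP stand [ 0.5666 -0.0258] 0.09668581466371294 yaw err -0.01890998372291544 F stand [-10.9417  -2.1773] 8.797466063147802 M [-0.1031  1.7262  1.4267]
```

send_path --pt "0 0.002 0 0 0 0" --pt "0 0.004 0 0 0 0.004" --pt "0 0.004 0 0 0 0.004"

```text
time_s: 5.05
ee_pos: [0.5627, -0.0722, 0.0969]
orientation: [[0.104, 0.994, -0.019], [0.995, -0.104, 0.003], [0.001, -0.02, -1.0]]
force: [-18.0, -0.2, 18.0]
finger_gap: 0.212
finger_force: 111.9
```

```bash
cat >> look.py <<'E'
if len(sys.argv)>1:   # fence inner top edge and plate edge (column-wise) from the wood gap
    f=c["frame"].astype(int);w=f[:,:,0]-f[:,:,2]
    M=P(c)
    for sy in np.arange(-.03,.40,.03):
        row=[]
        for sx in np.arange(.604,.629,.002):
            x=e.T@[sx,sy];p=M@[*x,.084,1];p=p[:2]/p[2]
            row.append(int(cv2.getRectSubPix(w.astype(np.float32),(1,1),(float(p[0]),float(p[1])))[0,0]))
        print(round(sy,2),row)
E
python3 look.py f3
python3 - <<'E'
import re
src=open('look.py').read()
E
```

```text
t 5.05 TCP stand [ 0.5667 -0.0258] 0.09691754739809927 yaw err -0.021893720246025206 F stand [-17.9001  -1.6286] 17.955356384914715 M [0.093  2.9926 1.627 ]
-0.03 [-13, -15, -17, -17, -17, -17, -16, -15, -15, -16, -14, -14, -15]
0.0 [-13, -15, -17, -13, -11, -13, -13, -11, -10, -15, -12, -12, -12]
0.03 [0, 1, 3, 3, 4, 4, 3, 2, 0, 0, 2, 4, 4]
0.06 [-16, -8, 1, 1, 0, 0, 1, 2, 0, 0, 3, 4, 4]
0.09 [-16, -9, -3, 0, 1, 1, 1, 1, 1, 1, 1, 3, 6]
0.12 [5, 5, 4, 2, 0, 1, 2, 0, 0, 1, 3, 5, 4]
0.15 [0, 6, 4, 3, 3, 3, 4, 2, 0, 0, 1, 4, 4]
0.18 [3, 5, 3, 5, 4, 3, 5, 4, 4, 2, 2, 3, 5]
0.21 [70, 70, 71, 72, 73, 72, 72, 68, 50, 22, 1, 3, 4]
0.24 [70, 71, 71, 71, 71, 72, 72, 72, 49, 19, 2, 0, 2]
0.27 [2, 2, 1, 1, 2, 1, 3, 4, 2, 0, -1, 0, 1]
0.3 [0, 2, 3, 2, 2, 3, 1, 2, 1, 0, 0, 0, 0]
0.33 [0, 0, 0, 0, 2, 0, 1, 1, 1, 1, 0, 0, 0]
0.36 [1, 1, 1, 2, 0, 1, 1, 1, 2, 0, -1, 0, 0]
0.39 [1, 0, 0, 1, 1, 1, 1, 1, 3, 4, 5, 2, 0]
```

```bash
python3 -c "
from h import *
go(.5627,-.0722,.0969,-.104)"
```

```text
5.1 shift [-0. -0.  0.] turn [-0.0194 -0.0011  0.0001]
```

send_path --pt "0 -0.001 0 -0.007 0 0" --pt "0 -0.002 0 -0.015 0 -0.004" --pt "0 -0.002 0 -0.015 0 -0.004"

```text
time_s: 5.4
ee_pos: [0.5627, -0.0723, 0.0965]
orientation: [[0.1, 0.995, -0.0], [0.995, -0.1, 0.0], [0.0, -0.0, -1.0]]
force: [-11.3, -0.7, 10.4]
finger_gap: 0.218
finger_force: 110.5
```

```bash
python3 look.py
```

```text
t 5.4 TCP stand [ 0.5667 -0.0259] 0.09651674551692715 yaw err -0.018524808467280038 F stand [-11.2543  -1.6225] 10.402621016638468 M [-0.0914  2.6874  1.4657]
```

Flush against the fence and level (no wood between plate and fence over the visible length). Now I'll slide it along.

send_path --pt "0.01 0 0 0 0 0" --pt "0.025 -0.0005 0 0 0 0" --pt "0.04 -0.0007 0 0 0 0" --pt "0.055 -0.001 0 0 0 0" --pt "0.07 -0.0013 0 0 0 0" --pt "0.085 -0.0015 0 0 0 0" --pt "0.1 -0.0018 0 0 0 0" --pt "0.1 -0.0018 0 0 0 0"

```text
time_s: 6.2
ee_pos: [0.5705, 0.0218, 0.0965]
orientation: [[0.102, 0.995, -0.003], [0.995, -0.102, -0.008], [-0.008, -0.002, -1.0]]
force: [-14.6, -9.3, 12.5]
finger_gap: 0.213
finger_force: 111.2
```

```bash
python3 look.py m1
```

```text
t 6.2 TCP stand [0.5668 0.0685] 0.09647617010671694 yaw err -0.02016934232929131 F stand [-13.8312 -10.5157] 12.504034400165153 M [-1.5002  3.0433  1.567 ]
-0.03 [70, 72, 74, 74, 69, 69, 71, 69, 51, 13, 3, 3, 3]
0.0 [70, 71, 72, 73, 70, 71, 73, 72, 59, 18, 2, 2, 4]
0.03 [15, 11, 9, 9, 4, 3, 1, -1, -4, -7, -6, -8, -11]
0.06 [-9, -10, -12, -15, -11, -12, -11, -7, -11, -12, -13, -14, -14]
0.09 [-13, -10, -13, -12, -12, -12, -14, -18, -12, -15, -14, -12, -11]
0.12 [-15, -14, -13, -19, -17, -14, -13, -14, -16, -14, -13, -13, -15]
0.15 [-11, -10, -10, -14, -14, -13, -13, -16, -22, -28, -29, -26, -22]
0.18 [-16, -5, 0, 0, 0, 0, 0, 0, -3, -2, 0, 4, 6]
0.21 [4, 3, 1, 0, 1, 0, 0, 0, -1, 0, 2, 3, 5]
0.24 [1, 3, 1, 1, 2, 1, 0, 0, 0, 0, 1, 4, 5]
0.27 [1, 2, 2, 2, 2, 2, 2, 2, 1, 0, 0, 1, 0]
0.3 [1, 1, 0, 0, 2, 2, 1, 1, 0, -1, -1, -1, -1]
0.33 [1, 1, 0, 0, 3, 3, 2, 0, 0, 0, -1, 0, 0]
0.36 [0, 1, 2, 1, 1, 2, 2, 2, 2, 0, 0, 0, 0]
0.39 [0, 0, 1, 1, 0, 1, 1, 1, 1, 6, 3, 1, 0]
```

```bash
cat > front.py <<'E'
from h import *
import sys
e=np.array([[.9966,-.0820],[.0820,.9966]]);c=np.load(sys.argv[1]+".npz");M=P(c);g=c["frame"].astype(np.float32).mean(2)
y0=float(sys.argv[2])
for z,sxs in((.084,(.525,.54,.555,.57,.585,.60)),):
  for sx in sxs:
    ys=np.arange(y0-.02,y0+.02,.0005);v=[]
    for sy in ys:
        p=M@[*(e.T@[sx,sy]),z,1];v.append(cv2.getRectSubPix(g,(1,1),(float(p[0]/p[2]),float(p[1]/p[2])))[0,0])
    v=np.array(v);h=(np.median(v[:10])+np.median(v[-10:]))/2;print("sx",sx,"front sy",ys[np.argmax(v<h)].round(4),v[0],v[-1])
# clamp near face: redness on top (z=.102)
r=(c["frame"][:,:,0].astype(np.float32)-c["frame"][:,:,1])
for sx in(.625,.628,.633,.637):
    ys=np.arange(.37,.41,.001);v=[]
    for sy in ys:
        p=M@[*(e.T@[sx,sy]),.102,1];v.append(cv2.getRectSubPix(r,(1,1),(float(p[0]/p[2]),float(p[1]/p[2])))[0,0])
    v=np.array(v);print("clamp red from",ys[np.argmax(v>v.max()/2)].round(4))
E
python3 front.py m1 .295;python3 -c "
from h import *
go(.5705,.0218,.0965,-.102)"
```

```text
sx 0.525 front sy 0.292 195.93463 135.87851
sx 0.54 front sy 0.275 95.92525 114.828636
sx 0.555 front sy 0.275 119.92428 139.62663
sx 0.57 front sy 0.275 111.72274 125.743256
sx 0.585 front sy 0.275 112.531136 117.824524
sx 0.6 front sy 0.292 183.2896 127.93733
clamp red from 0.394
clamp red from 0.394
clamp red from 0.394
clamp red from 0.393
6.25 shift [-0. -0. -0.] turn [-0.0019  0.0075 -0.0005]
```

```bash
python3 - <<'E'
from h import *
t=np.load("top0.npz");s=np.load("scene0.npz")
a=t["frame"][147:172,127:152,::-1];b=s["frame"][327:362,287:322,::-1]
im=np.hstack([cv2.resize(a,(400,400),interpolation=cv2.INTER_NEAREST),cv2.resize(b,(400,400),interpolation=cv2.INTER_NEAREST)])
cv2.imwrite("pics/cl.png",im)
e=np.array([[.9966,-.0820],[.0820,.9966]])
for y in(.384,.387,.390,.393):
  for sx in(.618,.6312,.644):
    for z in(.092,.102):
      o=[]
      for c,u,v,k in((t,127,147,16),(s,287,327,400/35)):
        p=P(c)@[*(e.T@[sx,y]),z,1];p=p[:2]/p[2];o+=[round((p[0]-u+.5)*k),round((p[1]-v+.5)*k)]
      print(y,sx,z,"top",o[:2],"scene",o[2]+400,o[3])
E
```

```text
0.384 0.618 0.092 top [315, 300] scene 635 145
0.384 0.618 0.102 top [297, 287] scene 636 107
0.384 0.6312 0.092 top [323, 213] scene 562 178
0.384 0.6312 0.102 top [305, 200] scene 563 140
0.384 0.644 0.092 top [332, 129] scene 491 209
0.384 0.644 0.102 top [314, 115] scene 491 171
0.387 0.618 0.092 top [295, 299] scene 644 159
0.387 0.618 0.102 top [276, 286] scene 646 121
0.387 0.6312 0.092 top [303, 212] scene 571 192
0.387 0.6312 0.102 top [285, 198] scene 572 154
0.387 0.644 0.092 top [312, 128] scene 500 224
0.387 0.644 0.102 top [294, 114] scene 501 186
0.39 0.618 0.092 top [275, 297] scene 654 173
0.39 0.618 0.102 top [256, 284] scene 655 135
0.39 0.6312 0.092 top [283, 210] scene 581 206
0.39 0.6312 0.102 top [265, 197] scene 582 168
0.39 0.644 0.092 top [292, 126] scene 509 238
0.39 0.644 0.102 top [273, 112] scene 510 200
0.393 0.618 0.092 top [255, 296] scene 663 188
0.393 0.618 0.102 top [236, 283] scene 665 150
0.393 0.6312 0.092 top [264, 209] scene 590 221
0.393 0.6312 0.102 top [245, 195] scene 591 182
0.393 0.644 0.092 top [272, 125] scene 519 253
0.393 0.644 0.102 top [253, 111] scene 519 215
```

View pics/cl.png

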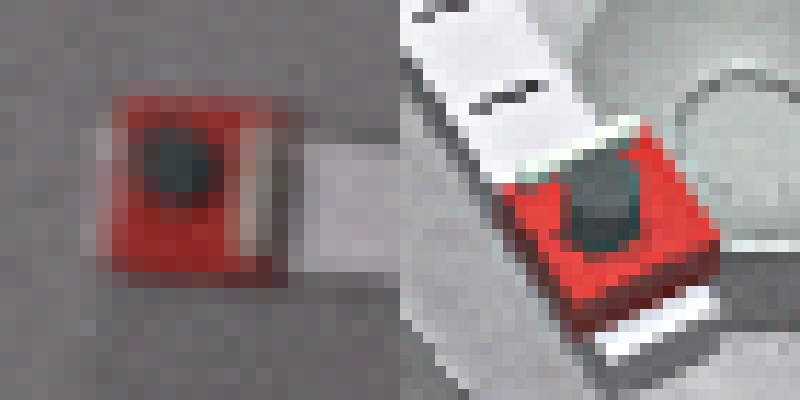

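Clamp near face is at stand y ≈ 0.3875 (top crop: white strip edge x≈274, face bottom x≈303; scene crop: edge from (640,115) to (503,184)). The plate front is at 0.292, so 95 mm remain.

send_path --pt "0.01 0 0 0 0.004 0" --pt "0.02 -0.0004 0 0 0.008 0" --pt "0.03 -0.0006 0 0 0.008 0" --pt "0.04 -0.0008 0 0 0.008 0" --pt "0.05 -0.001 0 0 0.008 0" --pt "0.06 -0.0012 0 0 0.008 0" --pt "0.07 -0.0014 0 0 0.008 0" --pt "0.08 -0.0016 0 0 0.008 0" --force 115

```text
time_s: 7.05
ee_pos: [0.5765, 0.0955, 0.0965]
orientation: [[0.105, 0.994, -0.004], [0.994, -0.105, -0.006], [-0.007, -0.004, -1.0]]
force: [-17.2, -18.7, 16.5]
finger_gap: 0.216
finger_force: 114.4
```

```bash
python3 look.py; python3 -c "
from h import *
go(.578,.1,.0965,-.102)"
```

```text
t 7.05 TCP stand [0.5667 0.1424] 0.09648741798822374 yaw err -0.023025463698239837 F stand [-15.6394 -20.0374] 16.540533235977556 M [-3.4179  3.4635  1.7954]
7.05 shift [ 0.0047  0.001  -0.    ] turn [-0.0036  0.0069 -0.0031]
```

send_path --pt "0.005 0 0 -0.002 0.004 0" --pt "0.01 0 0 -0.004 0.007 0" --pt "0.015 -0.0005 0 -0.004 0.007 0" --pt "0.015 -0.0005 0 -0.004 0.007 0" --pt "0.015 -0.0005 0 -0.004 0.007 0"

```text
time_s: 7.55
ee_pos: [0.5779, 0.1114, 0.0965]
orientation: [[0.104, 0.995, 0.0], [0.995, -0.104, 0.001], [0.001, 0.0, -1.0]]
force: [-15.8, -16.4, 15.6]
finger_gap: 0.213
finger_force: 114.3
```

```bash
python3 look.py m2|head -1; python3 front.py m2 .3875
```

```text
t 7.55 TCP stand [0.5668 0.1584] 0.0964867675510684 yaw err -0.02178479430856882 F stand [-14.4303 -17.6482] 15.563076226320327 M [-3.3742  3.5368  1.7003]
sx 0.525 front sy 0.3815 190.90211 133.30904
sx 0.54 front sy 0.3675 145.70258 130.88818
sx 0.555 front sy 0.3675 106.53514 131.122
sx 0.57 front sy 0.3675 113.13696 130.544
sx 0.585 front sy 0.3675 104.46024 130.95633
sx 0.6 front sy 0.3815 173.8131 120.0584
clamp red from 0.394
clamp red from 0.394
clamp red from 0.394
clamp red from 0.393
```

send_path --pt "0.003 0 0 0 0.001 0" --pt "0.006 0 0 0 0.001 0" --pt "0.006 0 0 0 0.001 0" --pt "0.006 0 0 0 0.001 0"

```text
time_s: 8.0
ee_pos: [0.5783, 0.1165, 0.0965]
orientation: [[0.104, 0.995, 0.0], [0.995, -0.104, 0.001], [0.001, -0.0, -1.0]]
force: [-16.3, -17.5, 16.0]
finger_gap: 0.215
finger_force: 114.3
```

```bash
python3 look.py m3|head -1; python3 front.py m3 .3875|grep -E '525|sx 0.6|red'
python3 - <<'E'
from h import *
from workcell import bot, eyes, observe
c=eyes.camera("scene");np.savez("s3.npz",**c);cv2.imwrite("pics/s3.png",cv2.resize(c["frame"][190:370,210:370,::-1],(533,600),interpolation=cv2.INTER_CUBIC))
E
```

```text
t 8.0 TCP stand [0.5668 0.1635] 0.09649126590531276 yaw err -0.022158957042144906 F stand [-14.8174 -18.7506] 15.993027037456912 M [-3.6805  3.4846  1.6826]
sx 0.525 front sy 0.3865 190.44344 131.6721
sx 0.6 front sy 0.3675 90.051865 120.12472
clamp red from 0.394
clamp red from 0.394
clamp red from 0.394
clamp red from 0.393
```

View pics/s3.png

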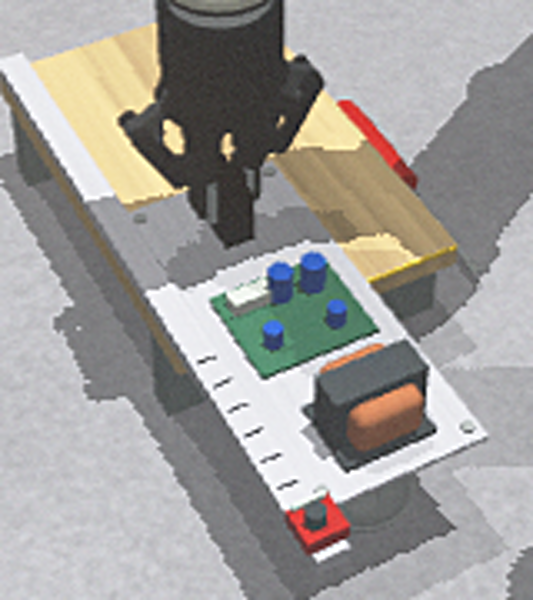

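The picture shows the plate on the fence with its front edge (488,436)–(345,495) in line with the clamp's near face at about (315,500). I'll check level and position numerically.

```bash
python3 - <<'E'
from h import *
e=np.array([[.9966,-.0820],[.0820,.9966]])
s=np.load("s3.npz");t=np.load("m3.npz")
p=crop([(488,436)],10/3,(210,190));x=onz(s,p,.084)[0];print("scene corner stand",e@x)
for c in (s,t):
    d=c["depth"];v,u=np.nonzero(d);z=d[v,u];K=c["intrinsics"];W=c["camera_from_world"]
    X=(np.c_[(u-K[0,2])*z/K[0,0],(v-K[1,2])*z/K[1,1],z]-W[:3,3])@W[:3,:3]
    q=X[:,:2]@e.T;m=(np.abs(X[:,2]-.084)<.006)&(q[:,1]>.27)&(q[:,1]<.382)&(q[:,0]>.514)&(q[:,0]<.612)
    r=q[m]-q[m].mean(0);print(m.sum(),X[m][:,2].mean(),np.linalg.lstsq(np.c_[r,np.ones(len(r))],X[m][:,2],rcond=None)[0])
E
```

```text
scene corner stand [0.51169162 0.38518316]
1410 0.08533766945247732 [-0.00091648 -0.00915943  0.08533767]
703 0.08480802524783342 [-0.00387864  0.00047032  0.08480803]
```

send_path --pt "0.0012 0 0 0 0 0" --pt "0.0012 0 0 0 0 0" --pt "0.0012 0 0 0 0 0" --pt "0.0012 0 0 0 0 0" --pt "0.0012 0 0 0 0 0"

```text
time_s: 8.6
ee_pos: [0.5784, 0.1172, 0.0965]
orientation: [[0.104, 0.995, -0.0], [0.995, -0.104, 0.001], [0.001, -0.0, -1.0]]
force: [-15.4, -18.7, 16.5]
finger_gap: 0.213
finger_force: 114.3
```

```bash
python3 look.py m4|grep -E "^t|0.[12]"; python3 front.py m4 .3875|grep -E '525'; python3 -c "
from workcell import bot, eyes, observe
print(bot.sign_off())"
```

```text
t 8.6 TCP stand [0.5668 0.1643] 0.09651015398887439 yaw err -0.02227429890671377 F stand [-13.8324 -19.8595] 16.517877707140496 M [-3.7671  3.5727  1.723 ]
0.12 [47, 45, 43, 43, 45, 46, 46, 41, 27, 8, 0, 0, 0]
0.15 [0, 2, 3, 1, 0, 0, 0, 1, 2, 3, 2, 1, 1]
0.18 [-25, -26, -28, -28, -27, -26, -27, -27, -25, -25, -25, -24, -24]
0.21 [-14, -15, -15, -14, -15, -16, -12, -15, -15, -15, -15, -12, -14]
0.24 [-19, -15, -15, -16, -17, -16, -15, -16, -16, -16, -14, -18, -16]
0.27 [-17, -16, -13, -12, -14, -14, -13, -12, -13, -15, -20, -23, -25]
sx 0.525 front sy 0.388 190.95512 130.8032
the job is handed in; nothing more can be done
None
```

I handed the job in after 8.6 s of robot time: the chassis was pushed flush on the deck, slid along the fence to within about 1 mm of the clamp's near face by camera, and is still gripped and level; no verdict came back.

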